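# Tip the bolster blanks into the carousel's wide compartment

### The job

Turn the round wooden parts tray by its upright steel post until its one wide compartment (the other three are narrower) is under the mouth of the chute. Then press the black lever pad down so that the pan tips and both brass blanks slide down the chute into that compartment, and let go.

Things in the scene. Friction and masses are not known exactly. Their poses are not given: they have to be found in the camera images.
- tray_post (a point): Point on the tray's upright round steel post, 14 mm across; the post's top is 20 mm above it, the tray's rim wall 26 mm below. Post: 115 mm from the axis of the tray (a 260 mm wooden disc), opposite wide_pocket. The tray turns either way without stops, about 1 N at the post, and stays put. Counter-clockwise is the shorter way (57 to 115 degrees) and keeps the post clear of the chute.
- wide_pocket (a point): Middle of the floor of the tray's one wide compartment (a 120 degree sector; the three others are 80 degrees and hold some stock). It is 80 mm from the tray's vertical axis and turns with the tray. Rim and dividers stand 30 mm above this floor, the hub at the axis 50 mm (56 mm across).
- chute_mouth (a point): Fixed point at the tray's floor level, 80 mm from the tray's axis, where parts leaving the chute land: wide_pocket belongs here. Its +y axis points level from the tray's axis to the chute and pan, +x to the lever's side. The steel chute, 80 mm wide, ends 90 mm above and 20 mm in +y of this point and slopes up 38 degrees to the pan.
- lever_pad (a point): Top centre of a round black pad, 32 mm across, on the 80 mm lever of the pan. At rest it is 90 mm in +x, 22 mm in +y and 196 mm above chute_mouth. Pressed straight down 76 mm (2 to 8 N) it reaches its stop and the pan, hinged 70 mm behind it, has tipped 54 degrees (the pad tilts as much); released, it swings back up. Free space below.
- blank_a_center (a point): Centre of one brass blank, a flat bar 18 x 30 x 10 mm, 30 to 65 g, loose in the aluminium pan at the head of the chute at the start; slides easily once the pan is tipped past about 20 degrees.
- blank_b_center (a point): Centre of the other brass blank, the same, lying beside it in the pan.
There are look-alikes about, which are no part of the job. What is shaped like the part that bears blank_b_center but green is not meant.

How it is judged:
On the way, in this order (a step that is already met when the one before it is completed fails the run):
1. the wide compartment is under the chute's mouth (within 35 mm, about 25 degrees) with both blanks still in the pan (horizontal distance between wide_pocket and chute_mouth below 0.035 m and height (world z) of each of blank_a_center, blank_b_center above 0.165 m), for 0.2 s.
2. the lever is pressed well down, tipping the pan, with the wide compartment under the chute (height (world z) of lever_pad below 0.165 m and horizontal distance between wide_pocket and chute_mouth below 0.035 m), for 0.2 s.
At the end, for the whole second after the job is handed in: Both blanks lie in the tray's wide compartment, that compartment is still under the chute's mouth (within 40 mm), and the released lever is back up (height (world z) of each of blank_a_center, blank_b_center below 0.052 m and (horizontal distance between blank_a_center and wide_pocket below 0.065 m or (y of blank_a_center in the frame of wide_pocket above -0.015 m and horizontal distance between blank_a_center and wide_pocket below 0.12 m)) and (horizontal distance between blank_b_center and wide_pocket below 0.065 m or (y of blank_b_center in the frame of wide_pocket above -0.015 m and horizontal distance between blank_b_center and wide_pocket below 0.12 m)) and height (world z) of lever_pad above 0.2 m and horizontal distance between wide_pocket and chute_mouth below 0.04 m); the robot touches nothing.
It also fails if it takes over 58 s, if anything falls off the work surface, if the arm or the gripper's body presses on something with over 40 N, if the wrist force passes 120 N, or if a joint passes its speed limit or range.

### The arm

A 6-joint arm with a two-finger parallel gripper is mounted at the origin on the work surface. World frame = base frame: x ahead of the robot, y to its left, z up, the work surface at z = 0. Lengths are in m, angles in rad, forces in N, time in s.
With the tool pointing down it reaches from about 0.325 to 0.775 m from the base axis. Payload 9.3 kg.
Tool frame: the origin (TCP) lies midway between the tips of the shut fingers; the grasp point (between the pads) lies 19 mm behind it (robot.grip_depth is the distance from the TCP to the grasp point, in m); z points along the fingers, x is the direction in which the jaws open and shut, and the axes are right-handed (so a half turn about z gives the same grasp; the last joint's range is limited). The gripper opens to 85 mm and grips with 20 to 120 N. Pads are 22 mm wide; open, the fingers measure 114 mm over their backs; the gripper's body (76 mm by 85 mm) begins 54 mm behind the grasp point. The pads swing forward as they close: fully open they stand 13 mm farther back than shut.
Start: joints at [1.018, 0.259, 0.021, 1.334, 0, 1.418], TCP at [0.214, 0.507, 0.231] pointing down, gripper open.
Joint ranges: [-3.04, 3.04], [-0.91, 1.82], [-1.04, 1.36], [-1.92, 1.95], [-1.52, 1.45], [-3.14, 3.14]. Speed limits (rad/s): [2.22, 2.22, 2.79, 3.14, 3.14, 3.14].

### API

Orientations are given as a rotation vector (axis times angle).
In Python, from station import robot, camera, camera_params, find_in gives the robot as it stands.
- The arm moves only by the tool step_arm, never from a script. Its argument "rows" is a list that holds one entry, the list of rows, each a list of 4 numbers: the shift along the tool's x, y, z in units of 4 cm (1.0 is 4 cm), then the turn about the tool's z in units of 0.08 rad (1.0 is 0.08 rad). A call has 1 to 20 rows; each row shifts and turns the commanded pose from where the row before left it, along the tool's axes as they then stand; what a row does not reach is not made up. A row lasts 1/10 s, in which the tool goes at most 50 mm and 8.59 degrees, less where a joint would pass 70% of its speed; a pose out of reach is approached as far as the arm can. A call with a number of a shift or a turn outside -1 to 1 is refused whole. A call with a gripper value outside its range is refused whole. "grip" is the gripper command: -1 is shut, 1 is fully open, values between are in proportion, set as the call begins (left out, the last holds). The fingers move at their own pace and stop on an object; the grip force is fixed at half the most. Time passes only in rows, so rows that do not move let the fingers close. It gives the time, the measured TCP pose, the force and the opening at its end, in the units of the state.
- robot.get_state(): the state, without advancing time (a new reading comes with each control period).
- camera(name): name is "side" or "top" or "wrist"; returns (picture, depth): 420x560x3 uint8, red, green, blue; 420x560 float32, m along the optical axis (not along the pixel's ray), 0 where there is no reading.
- camera_params(name): a dict with "mtx" (3x3 intrinsics, pixels), "position" and "orientation" of the camera in the world. Camera axes: x right, y up, looking along -z (the intrinsics and any distortion apply to the point x, -y, -z); pixel columns grow to the right and rows downward; lengths in m; the calibration is good to about 2 mm. A picture is of the moment at which its call begins: read the wrist's pose just before it. camera_params takes no time and is no camera call; for the wrist camera it gives the pose at the moment of the call.
- robot.sign_off(): hands the job in, once; it reports no verdict.
Trained networks look in the newest picture that a camera, given by its name, has taken for a name from the list of things; names that differ only in an ending like _2 or _b are one class to them, and where a whole thing is asked for, a point or a joint stands for the part that bears it (a point fixed in the world has none). Each returns a list of dicts, best first, with "conf" (0 to 1); they miss things now and then, are a little off and sometimes report something else, mostly with a low value. They report only what shows in the picture. A call takes as long as a camera call. They do not tell look-alikes from the thing itself.
- find_in(thing, camera): "point" ([x, y, z] in m, in world coordinates, good to about 4 mm: the middle of the surface that is visible of it).
The state is a dict: "clock": time; "q": joint angles; "joint_velocities": joint speeds; "joint_efforts": joint torques, N m; "tool_pos": TCP position; "eef_rot": TCP orientation; "ft_force": force on the tool from outside, world axes, zero at the start; "torque": the same for the moment, N m; "finger_gap": finger opening in m.
Only numpy, scipy, OpenCV 4.12 (cv2) and the standard library are available. Lean on these libraries where they do the work, as an engineer would, in place of code of your own. Each camera call takes 0.05 s, during which the arm holds its last target. There are 200 camera calls.

## Working session

There is one attempt and no reset: what is moved stays moved. The work goes in short steps, Python scripts to look and compute and a tool call to move; the robot and the scene stay as the last step left them, time stands still between calls to the robot, and variables do not carry over. Pictures are saved under pics/ and viewed, about 8 in all and at most 12, crops included, and the job is handed in when it is done.

Besides the shell and the picture viewer there is one more tool, called after "Emit:" by a JSON object that holds its "name" and its "arguments". step_arm: Moves the arm, as the interface text tells. Shifts and turns lie within -1 to 1; 1 stands for 4 cm of shift or 0.08 rad of turn. Its arguments: {"type":"object","properties":{"rows":{"type":"array","items":{"type":"array","items":{"type":"array","items":{"type":"number"}}}},"grip":{"type":"number"}},"required":["rows"]}

```bash
mkdir -p pics
python3 - <<'E'
from station import robot,camera,camera_params,find_in
import cv2,numpy as np
s=robot.get_state();print(s['clock'],s['tool_pos'],s['eef_rot'],s['finger_gap'])
ims=[]
for c in('top','side'):
    p,d=camera(c);ims.append(p)
    np.savez(f'pics/{c}0.npz',p=p,d=d,**camera_params(c))
    for t in('tray_post','wide_pocket','chute_mouth','lever_pad','blank_a_center'):
        try: print(c,t,[(np.round(r['point'],3).tolist(),round(r['conf'],2)) for r in find_in(t,c)][:4])
        except Exception as e: print(c,t,e)
for c,p in zip(('top','side'),ims): cv2.imwrite(f'pics/{c}0.png',p[:,:,::-1])
E
```

```text
0.0 [0.21390209 0.50637814 0.23067144] [ 2.61787517e+00  1.73581529e+00 -1.92799446e-03] 0.08534831924895082
top tray_post [([0.551, 0.016, 0.024], 0.82)]
top wide_pocket [([0.551, 0.013, 0.023], 0.9), ([0.595, 0.234, 0.184], 0.54)]
top chute_mouth []
top lever_pad [([0.58, 0.219, 0.177], 0.95)]
top blank_a_center [([0.554, 0.243, 0.185], 0.69)]
side tray_post [([0.526, 0.001, 0.028], 0.85)]
side wide_pocket [([0.526, 0.0, 0.027], 0.96)]
side chute_mouth [([0.547, 0.236, 0.011], 0.89)]
side lever_pad [([0.585, 0.23, 0.19], 0.75)]
side blank_a_center [([0.564, 0.246, 0.187], 0.71)]
```

View pics/top0.png

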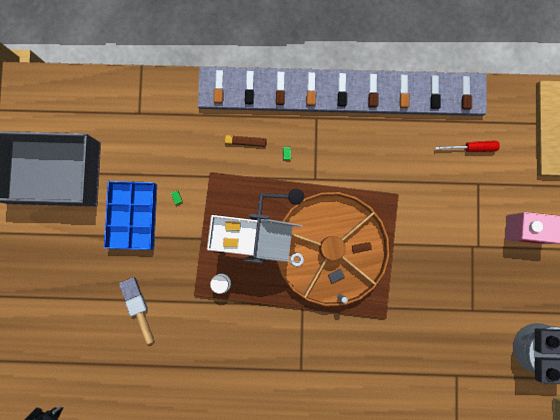

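View pics/side0.png

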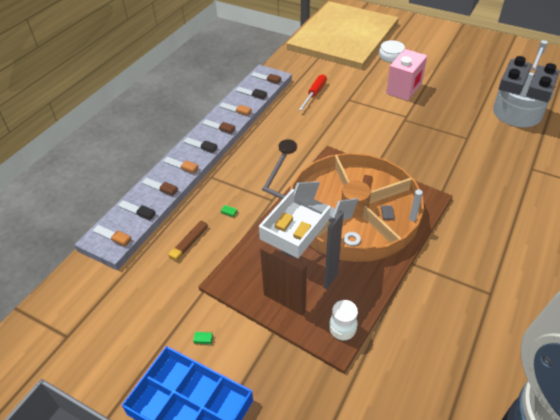

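Top view: tray hub is at about (332,248), the post at (343,299) and the lever pad at (296,196). The pan with two brass blanks is at (232,235), and the chute runs from there to about (296,240). Side view agrees; the green blocks are look-alikes. Next I work out the geometry from depth.

```bash
cat > h.py <<'E'
import numpy as np
from scipy.spatial.transform import Rotation as R
def cloud(d,K,pos,ori):
    v,u=np.mgrid[:d.shape[0],:d.shape[1]]
    x=(u-K[0,2])/K[0,0]*d; y=(v-K[1,2])/K[1,1]*d
    o=np.array(ori); M=o if o.shape==(3,3) else R.from_rotvec(o).as_matrix() if o.size==3 else R.from_quat(o).as_matrix()
    return np.stack([x,-y,-d],-1)@M.T+np.array(pos)
def load(f):
    z=np.load(f); return z['p'],cloud(z['d'],z['mtx'],z['position'],z['orientation'])
E
python3 - <<'E'
from h import *
import cv2
z=np.load('pics/top0.npz');print(z['position'],z['orientation'],z['mtx'].tolist())
p,W=load('pics/top0.npz')
np.set_printoptions(precision=3,suppress=True)
for n,(u,v) in dict(hub=(333,248),post=(343,299),pad=(296,196),board=(370,200),floor=(335,215),floor2=(360,262)).items(): print(n,W[v,u],p[v,u])
Z=W[...,2];X=W[...,0];Y=W[...,1]
b=np.zeros(Z.shape,bool);b[180:320,260:400]=1
# hub
m=b&(Z>.055)&(Z<.075)&(np.hypot(X-.55,Y)<.05); print('hub',m.sum(),np.median(Z[m]), (X[m].min()+X[m].max())/2,(Y[m].min()+Y[m].max())/2,np.ptp(X[m]),np.ptp(Y[m]))
# rim
c=np.array([.55,0.]);
m=b&(Z>.035)&(Z<.055)
for i in range(8):
    r=np.hypot(X-c[0],Y-c[1]); k=m&(abs(r-.126)<(.03 if i<3 else .01))
    A=np.c_[2*X[k],2*Y[k],np.ones(k.sum())]; s=np.linalg.lstsq(A,X[k]**2+Y[k]**2,rcond=None)[0]; c=s[:2]
print('rim c',c,np.sqrt(s[2]+c@c),k.sum(),np.median(Z[k]))
m=b&(Z>.06)&(np.hypot(X-W[299,343,0],Y-W[299,343,1])<.03); print('post',W[m][np.argsort(-Z[m])][:25])
m=b&(p.max(-1)<60)&(Z>.15); print('pad',m.sum(),W[m].min(0),W[m].max(0),np.median(W[m],0))
# dividers
r=np.hypot(X-c[0],Y-c[1]); k=b&(r>.07)&(r<.105)&(Z>.035)&(Z<.056)
a=np.degrees(np.arctan2(Y-c[1],X-c[0]))[k]; h,e=np.histogram(a,60,(-180,180)); print([(int(x),int(y)) for x,y in zip(e,h) if y>3])
E
```

```text
[0.54197443 0.15862618 1.17025005] [ 0.06770577 -0.04979487 -1.54206568] [[482.2468382462547, 0.0, 267.2545947153269], [0.0, 482.2468382462547, 214.75447264308124], [0.0, 0.0, 1.0]]
hub [0.553 0.021 0.072] [161  97  45]
post [0.442 0.001 0.102] [210 223 233]
pad [0.652 0.115 0.218] [41 39 47]
board [ 0.672 -0.074  0.01 ] [102  56  31]
floor [0.632 0.011 0.021] [165 100  52]
floor2 [ 0.522 -0.049  0.025] [170 106  52]
hub 372 0.07287789842230352 0.5520825206289202 0.009614496357522345 0.0731722984071762 0.07882445128497556
rim c [0.554 0.022] 0.12752078651198612 665 0.05168791983489762
post [[ 0.44   0.004  0.105]
 [ 0.444  0.001  0.104]
 [ 0.438 -0.005  0.104]
 [ 0.446  0.001  0.103]
 [ 0.444 -0.003  0.103]
 [ 0.442 -0.001  0.103]
 [ 0.44  -0.003  0.103]
 [ 0.44  -0.006  0.102]
 [ 0.442  0.001  0.102]
 [ 0.435 -0.004  0.102]
 [ 0.442 -0.004  0.101]
 [ 0.444 -0.008  0.101]
 [ 0.435 -0.002  0.101]
 [ 0.44  -0.008  0.1  ]
 [ 0.446 -0.001  0.1  ]
 [ 0.44   0.001  0.1  ]
 [ 0.44  -0.002  0.1  ]
 [ 0.442 -0.006  0.1  ]
 [ 0.437  0.001  0.1  ]
 [ 0.435  0.001  0.1  ]
 [ 0.446 -0.006  0.1  ]
 [ 0.444 -0.006  0.1  ]
 [ 0.444 -0.002  0.1  ]
 [ 0.444  0.003  0.1  ]
 [ 0.437 -0.004  0.1  ]]
pad 239 [0.519 0.101 0.155] [0.666 0.186 1.17 ] [0.651 0.119 0.22 ]
[(-132, 32), (-54, 10), (-48, 18), (66, 8), (72, 12), (150, 32)]
```

Tray axis is at about (0.554, 0.022), with the floor at z≈0.022. The post is at (0.442,-0.001), angle -168.6°, with its top at about 0.10. The pad is at (0.652,0.117), so chute +y points along 85.5°, and the tray needs about 74° counter-clockwise. First I turn the tool so the jaws lie along the post's tangent, then move over the post.

Emit:
{"name": "step_arm", "arguments": {"rows": [[[0,0,0,-0.94],[0,0,0,-0.94],[0,0,0,-0.94],[0,0,0,-0.94],[0,0,0,-0.94],[0,0,0,-0.94],[0,0,0,-0.94],[0,0,0,-0.94]]], "grip": -0.05}}

```text
clock: 1.4
tool_pos: [0.2141, 0.5066, 0.2313]
eef_rot: [-1.983, -2.437, -0.0]
ft_force: [-1.2, 0.5, -0.2]
finger_gap: 0.0406
```

Emit:
{"name": "step_arm", "arguments": {"rows": [[[-0.8,0.18,0,0],[-0.8,0.18,0,0],[-0.8,0.18,0,0],[-0.8,0.18,0,0],[-0.8,0.18,0,0],[-0.8,0.18,0,0],[-0.8,0.18,0,0],[-0.8,0.18,0,0],[-0.8,0.18,0,0],[-0.8,0.18,0,0],[-0.8,0.18,0,0],[-0.8,0.18,0,0],[-0.8,0.18,0,0],[-0.8,0.18,0,0],[-0.8,0.18,0,0],[-0.8,0.18,0,0],[-0.8,0.18,0,0],[0,0,0,0],[0,0,0,0]]]}}

```text
clock: 3.3
tool_pos: [0.443, -0.0023, 0.2311]
eef_rot: [-1.988, -2.432, 0.0]
ft_force: [-0.6, 0.8, -0.3]
finger_gap: 0.0405
```

Emit:
{"name": "step_arm", "arguments": {"rows": [[[0,0,0.6,0],[0,0,0.6,0],[0,0,0.6,0],[0,0,0.6,0],[0,0,0.5,0],[0,0,0.4,0],[0,0,0.4,0],[0,0,0.4,0],[0,0,0,0]]]}}

```text
clock: 4.2
tool_pos: [0.4415, -0.0006, 0.066]
eef_rot: [-1.983, -2.433, 0.002]
ft_force: [0.0, 0.1, -0.1]
finger_gap: 0.0404
```

Run:
```python
from station import *
import cv2
p,d=camera('side');cv2.imwrite('pics/s1.png',cv2.resize(p[100:300,240:500,::-1],None,fx=3,fy=3))
print(robot.get_state()['tool_pos'],robot.get_state()['ft_force'])
```

```text
[ 0.44219931 -0.0008275   0.06706527] [-0.12735041  0.24812648  0.70523832]
```

View pics/s1.png

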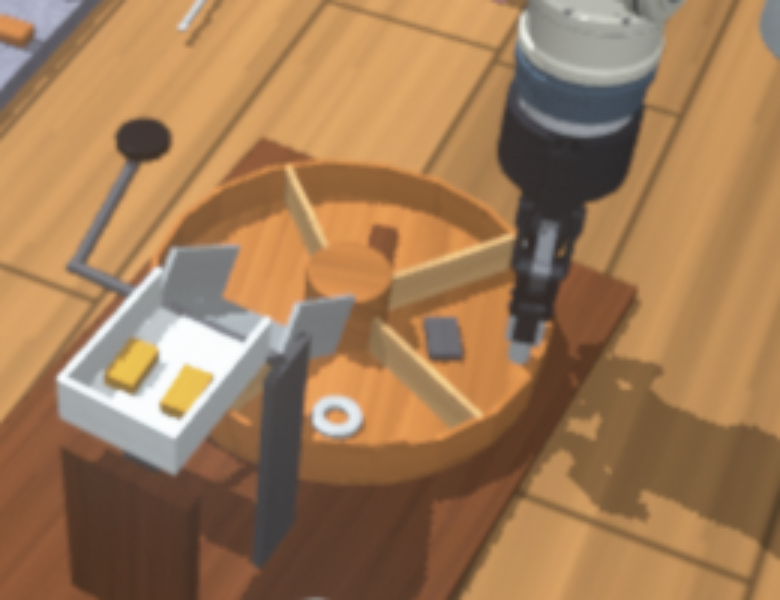

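The gripper straddles the post's position with no contact force, and the blanks are still in the pan. I cage the post and sweep it along the arc.

Emit:
{"name": "step_arm", "arguments": {"rows": [[[0,0,0,0],[0,0,0,0],[-0.1725,0.005,0,-0.75],[-0.1725,0.005,0,-0.75],[-0.1725,0.005,0,-0.75],[-0.1725,0.005,0,-0.75],[-0.1725,0.005,0,-0.75],[-0.1725,0.005,0,-0.75],[-0.1725,0.005,0,-0.75],[-0.1725,0.005,0,-0.75],[-0.1725,0.005,0,-0.75],[-0.1725,0.005,0,-0.75],[-0.1725,0.005,0,-0.75],[-0.1725,0.005,0,-0.75],[-0.1725,0.005,0,-0.75],[-0.1725,0.005,0,-0.75],[-0.1725,0.005,0,-0.75],[-0.1725,0.005,0,-0.75],[-0.1725,0.005,0,-0.75],[-0.1725,0.005,0,-0.75]]], "grip": -0.44}}

```text
clock: 6.25
tool_pos: [0.5233, -0.0892, 0.068]
eef_rot: [0.449, 3.109, 0.0]
ft_force: [-1.4, -0.0, 0.7]
finger_gap: 0.0237
```

```bash
cat > m.py <<'E'
from station import *
from h import *
import sys,cv2
tag=sys.argv[1]
s=robot.get_state();print(s['clock'],s['tool_pos'],s['eef_rot'],s['ft_force'],s['finger_gap'])
p,d=camera('top');q=camera_params('top');W=cloud(d,q['mtx'],q['position'],q['orientation'])
cv2.imwrite(f'pics/{tag}.png',cv2.resize(p[150:330,190:410,::-1],None,fx=3,fy=3))
X,Y,Z=W[...,0]-.554,W[...,1]-.022,W[...,2]
r=np.hypot(X,Y);k=(r>.06)&(r<.11)&(Z>.037)&(Z<.057)
a=np.degrees(np.arctan2(Y,X))
h,e=np.histogram(a[k],72,(-180,180)); print([(int(x),int(y)) for x,y in zip(e,h) if y>3])
k=(Z>.06)&(Z<.11)&(p.min(-1)>150)&(r>.1)&(r<.13);print('post',k.sum(),np.median(a[k]) if k.any() else 0)
k=(Z>.15)&(Z<.24)&(p.max(-1)<70)&(np.hypot(W[...,0]-.652,W[...,1]-.117)<.03);print('pad',k.sum(),W[k].mean(0) if k.any() else 0)
E
python3 m.py t1
```

```text
6.25 [ 0.52327428 -0.08916071  0.06797658] [4.48519102e-01 3.10869646e+00 1.80042831e-04] [-1.41848787 -0.04969274  0.68175337] 0.023698753503254635
[(-150, 53), (-70, 37), (10, 54), (130, 47)]
post 0 0
pad 202 [0.65176283 0.11636075 0.21931374]
```

View pics/t1.png

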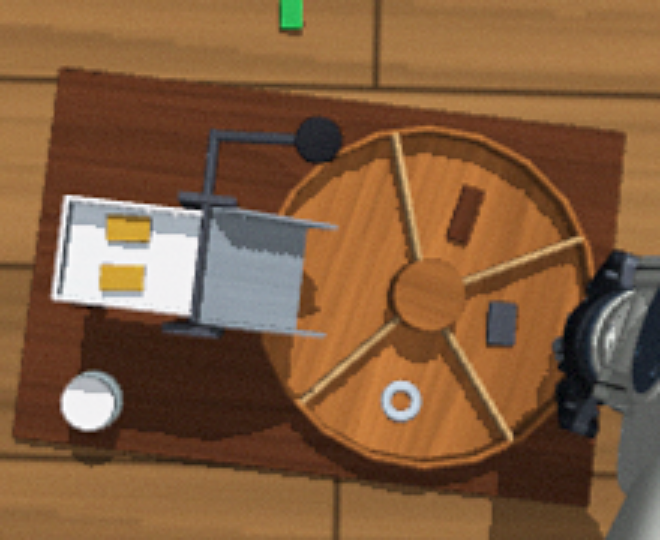

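The tray has followed: dividers at about 12.5° and 132.5° put the wide compartment at about 72.5°. The blanks are undisturbed in the pan at (125,228) and (122,278). About 13° remain.

Emit:
{"name": "step_arm", "arguments": {"rows": [[[-0.165,0.005,0,-0.7],[-0.165,0.005,0,-0.7],[-0.165,0.005,0,-0.7],[-0.165,0.005,0,-0.7],[0,0,0,0]]]}}

```text
clock: 6.8
tool_pos: [0.5495, -0.0938, 0.0677]
eef_rot: [0.102, 3.139, -0.0]
ft_force: [1.1, 0.4, 0.1]
finger_gap: 0.0238
```

```bash
python3 m.py t2
```

```text
6.8 [ 0.5495058  -0.09378271  0.0677395 ] [ 1.02253430e-01  3.13887084e+00 -4.02245606e-04] [1.08709045 0.36758281 0.12000285] 0.023785447406431574
[(-140, 13), (-135, 45), (-95, 5), (-60, 7), (-55, 34), (20, 5), (25, 43), (145, 48)]
post 0 0
pad 203 [0.65181324 0.11639863 0.21940199]
```

The wide compartment is now at about 86.5° against a target of 85.5°. I open, lift clear, shut the fingers and go above the lever pad.

Emit:
{"name": "step_arm", "arguments": {"rows": [[[0,0,0,0],[0,0,0,0],[0,0,0,0],[0,0,-0.4,0],[0,0,-0.6,0],[0,0,-0.8,0],[0,0,-0.8,0],[0,0,-0.8,0],[0,0,-0.8,0],[0,0,-0.8,0],[0,0,-0.8,0],[0,0,0,0]]], "grip": -0.05}}

```text
clock: 8.05
tool_pos: [0.5498, -0.094, 0.3036]
eef_rot: [0.103, 3.133, -0.003]
ft_force: [-0.7, -0.3, 1.2]
finger_gap: 0.0404
```

Emit:
{"name": "step_arm", "arguments": {"rows": [[[-0.28,0.67,0,0],[-0.28,0.67,0,0],[-0.28,0.67,0,0],[-0.28,0.67,0,0],[-0.28,0.67,0,0],[-0.28,0.67,0,0],[-0.28,0.67,0,0],[-0.28,0.67,0,0],[0,0,0,0],[0,0,0,0]]], "grip": -1}}

```text
clock: 9.05
tool_pos: [0.6521, 0.1149, 0.2982]
eef_rot: [-0.101, -3.138, 0.001]
ft_force: [-0.3, -1.0, -1.0]
finger_gap: 0.0002
```

Emit:
{"name": "step_arm", "arguments": {"rows": [[[0,0,0.4,0],[0,0,0.4,0],[0,0,0.4,0],[0,0,0.3,0],[0,0,0.2,0],[0,0,0,0]]]}}

```text
clock: 9.65
tool_pos: [0.6517, 0.1139, 0.2304]
eef_rot: [-0.103, -3.138, 0.0]
ft_force: [0.2, -0.5, 0.0]
finger_gap: -0.0003
```

```bash
python3 m.py t3
python3 - <<'E'
from station import *
import cv2
p,d=camera('side');cv2.imwrite('pics/s3.png',cv2.resize(p[60:300,200:500,::-1],None,fx=2.5,fy=2.5))
E
```

```text
9.65 [0.65170049 0.11388864 0.23039652] [-1.03097660e-01 -3.13837957e+00  2.69438580e-04] [ 0.19722542 -0.54870727  0.04762362] -0.0002726465486492534
[(-95, 6), (-60, 4), (-55, 20)]
post 19 -94.2951724064433
pad 0 0
```

View pics/s3.png

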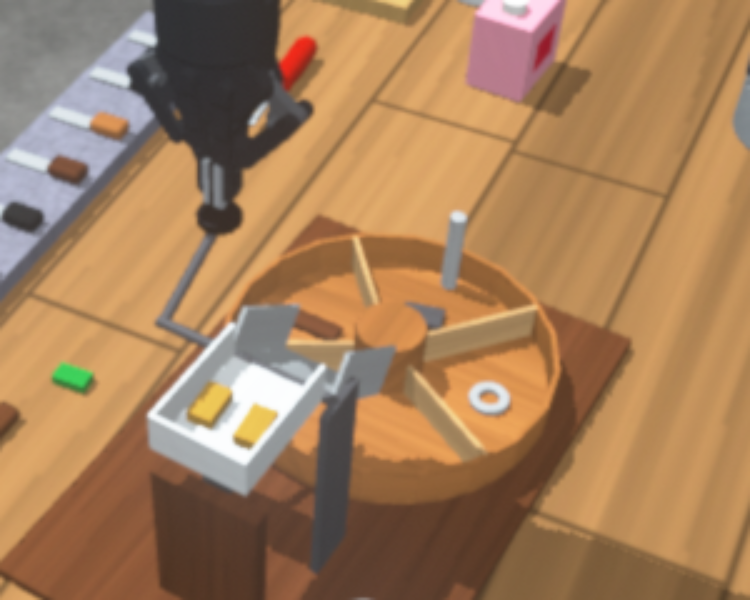

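The post is at -94.3° (target -94.5°), the shut fingertips are centred over the pad at about (220,215), and both blanks are still in the pan. Now I press in stages, following the pad's arc.

Emit:
{"name": "step_arm", "arguments": {"rows": [[[0,0,0.2,0],[0,0,0.2,0],[0,-0.03,0.2,0],[0,-0.03,0.2,0],[0,-0.03,0.2,0],[0,-0.03,0.2,0],[0,-0.02,0.2,0],[0,-0.02,0.2,0]]]}}

```text
clock: 10.55
tool_pos: [0.6516, 0.1082, 0.1663]
eef_rot: [-0.102, -3.139, -0.001]
ft_force: [0.1, 0.5, 1.4]
finger_gap: -0.0004
```

Emit:
{"name": "step_arm", "arguments": {"rows": [[[0,-0.02,0.15,0],[0,-0.01,0.15,0],[0,0,0.15,0]]]}}

```text
clock: 10.85
tool_pos: [0.653, 0.1043, 0.1523]
eef_rot: [0.104, 3.134, -0.008]
ft_force: [-5.3, -23.5, 36.1]
finger_gap: 0.0004
```

The force jumped to 36 N, so the stop is reached. I ease off slightly and hold while the blanks slide.

Emit:
{"name": "step_arm", "arguments": {"rows": [[[0,0,-0.08,0],[0,0,0,0],[0,0,0,0],[0,0,0,0],[0,0,0,0],[0,0,0,0],[0,0,0,0],[0,0,0,0],[0,0,0,0],[0,0,0,0]]]}}

```text
clock: 11.85
tool_pos: [0.6524, 0.1047, 0.1537]
eef_rot: [0.105, 3.137, -0.006]
ft_force: [-0.6, -10.6, 8.7]
finger_gap: -0.0
```

Run:
```python
from station import *
import cv2
p,d=camera('side');cv2.imwrite('pics/s4.png',cv2.resize(p[60:300,200:500,::-1],None,fx=2.5,fy=2.5))
for c in('side','top'):
    if c=='top':camera(c)
    print(c,[(r['point'].tolist() if hasattr(r['point'],'tolist') else r['point'],r['conf']) for r in find_in('blank_a_center',c)])
```

```text
side [([0.5442, 0.0747, 0.0335], 0.5)]
top [([0.5757, -0.0833, 0.0265], 0.18)]
```

View pics/s4.png

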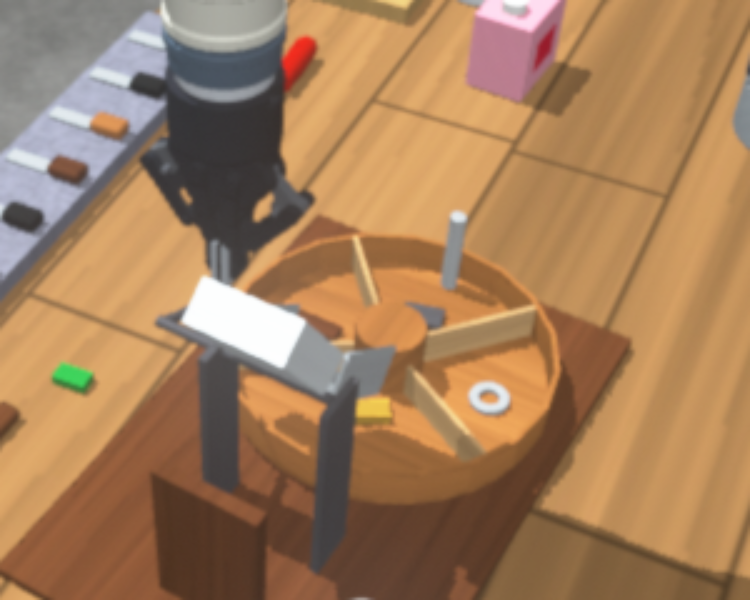

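The pan is fully tipped, and one blank shows in the wide compartment at (373,410); the other may be hidden. I release gently, lift away and check.

Emit:
{"name": "step_arm", "arguments": {"rows": [[[0,0.01,-0.2,0],[0,0.02,-0.25,0],[0,0.03,-0.25,0],[0,0.03,-0.25,0],[0,0,-0.3,0],[0,0,-0.4,0],[0,0,-0.6,0],[0,0,-0.8,0],[0,-0.4,-0.8,0],[-0.6,-0.6,-0.4,0],[-0.6,-0.6,0,0],[-0.6,-0.6,0,0],[-0.5,-0.6,0,0],[0,-0.6,0,0],[0,0,0,0]]]}}

```text
clock: 13.55
tool_pos: [0.7353, -0.0344, 0.3217]
eef_rot: [-0.107, -3.139, 0.001]
ft_force: [0.7, 0.1, -0.4]
finger_gap: -0.0003
```

```bash
python3 m.py t5
python3 - <<'E'
from station import *
import cv2,numpy as np
a=cv2.imread('pics/t5.png')
p,d=camera('side');b=cv2.resize(p[100:300,240:460,::-1],None,fx=2,fy=2)
a=cv2.resize(a,None,fx=.6,fy=.6)
h=max(a.shape[0],b.shape[0]);f=lambda i:cv2.copyMakeBorder(i,0,h-i.shape[0],0,0,0)
o=np.hstack([f(a),f(b)]);s=min(1,800/o.shape[1]);cv2.imwrite('pics/c5.png',cv2.resize(o,None,fx=s,fy=s))
for c in('side','top'):
    if c=='top':camera(c)
    print(c,[(np.round(r['point'],3).tolist(),round(r['conf'],2)) for r in find_in('blank_a_center',c)])
E
```

```text
13.55 [ 0.73526705 -0.03440097  0.32174281] [-1.06762535e-01 -3.13865897e+00  7.52315805e-04] [ 0.66587522  0.1364892  -0.42390369] -0.0003060179026221905
[(-140, 6), (-135, 6), (-60, 6), (-55, 25), (20, 5), (25, 45), (145, 48)]
post 0 0
pad 219 [0.65211603 0.117805   0.21816868]
side [([0.542, 0.072, 0.037], 0.72)]
top []
```

View pics/c5.png

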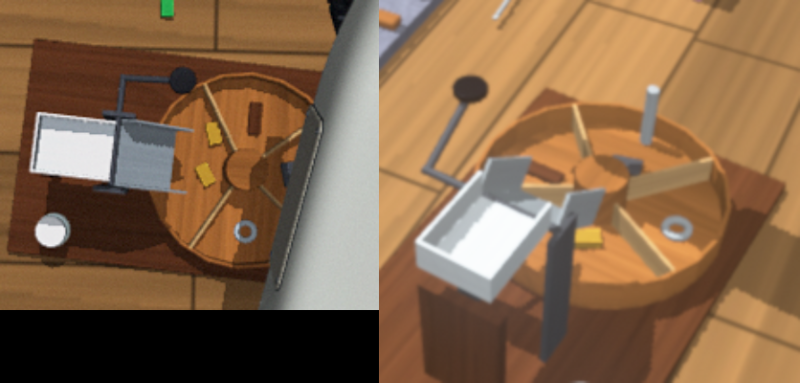

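The pan is empty and level, the lever is back up, and both blanks lie in the wide compartment at (214,133) and (206,175). I check their positions against the criteria.

Run:
```python
from station import *
from h import *
import cv2
p,d=camera('top');q=camera_params('top');W=cloud(d,q['mtx'],q['position'],q['orientation'])
hsv=cv2.cvtColor(p,cv2.COLOR_RGB2HSV)
m=((hsv[...,0]>19)&(hsv[...,0]<32)&(hsv[...,1]>170)&(hsv[...,2]>120)&(np.hypot(W[...,0]-.554,W[...,1]-.022)<.13)).astype('uint8')
n,l,st,c=cv2.connectedComponentsWithStats(m)
a=np.radians(86);wp=np.array([.554,.022])+.08*np.array([np.cos(a),np.sin(a)])
for i in range(1,n):
    if st[i,4]>15:
        P=np.median(W[l==i],0);e=P[:2]-wp;print(st[i],P,'dist',np.hypot(*e),'radial',e@[np.cos(a),np.sin(a)])
```

```text
[309 221  10  13  85] [0.60138404 0.06377078 0.03429428] dist 0.05651677165541805 radial -0.03502562923193643
[304 244  11  14  87] [0.54480421 0.07264279 0.03394875] dist 0.032692213798152264 radial -0.030122035810147257
```

```bash
python3 -c "
from station import robot
s=robot.get_state();print(s['clock'],s['ft_force']);print(robot.sign_off())"
```

```text
13.85 [0.53382951 0.44857084 0.1390303 ]
the job is handed in; nothing more can be done
None
```

I turned the tray about 74° counter-clockwise by its post and pressed the lever pad to its stop. Both blanks slid into the wide compartment, and I released the lever and handed the job in at 13.9 s.

Last checks, all before hand-in:
- **Tray:** the wide compartment was at about 86°, against a measured chute direction of 85.5°. That puts it about 1 mm from chute_mouth.
- **Blanks:** the pan was empty. The blanks lay about 57 mm and 33 mm from the middle of the compartment (limit 65 mm), with their tops at z ≈ 0.034 m.
- **Lever and arm:** the pad was back up at z ≈ 0.218 m, and the arm stood clear with no contact force.

Where checks were weak or disagreed:
- **Press force:** the fingertips pressed the pad with about 43 N in total for a moment at the stop (36 N of it vertical), before I eased off to about 14 N. That is well under the 120 N wrist limit. The 40 N limit names the arm and gripper body, which I took not to include the fingertips.
- **Blank detection:** at the end the network found only one blank in the side view and none in the top view. The two blank positions come from my own colour and depth measurement, which agrees with the picture.

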